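Park a sewing-machine belt tensioner on its locking pin

ROBOT

A 7-joint arm with a two-finger parallel gripper is mounted at the origin on the work surface. World frame = base frame: x ahead of the robot, y to its left, z up, the work surface at z = 0. Lengths are in m, angles in rad, forces in N, time in s.
With the tool pointing down it reaches from about 0.425 to 0.925 m from the base axis. Payload 6.8 kg.
Tool frame: the origin (TCP) lies midway between the tips of the shut fingers; the grasp point (between the pads) lies 19 mm behind it; y points along the fingers, z is the direction in which the jaws open and shut, and the axes are right-handed (so a half turn about y gives the same grasp; the last joint's range is limited). The gripper opens to 85 mm and grips with 20 to 120 N. Pads are 22 mm wide; open, the fingers measure 114 mm over their backs; the gripper's body (76 mm by 85 mm) begins 54 mm behind the grasp point. The pads swing forward as they close: fully open they stand 13 mm farther back than shut.
Start: joints at [1.041, 0.477, 0.022, 1.555, -0.011, 1.109, -0.083], TCP at [0.276, -0.616, 0.231] pointing down, gripper open.
Joint ranges: [-2.96, 2.96], [-0.34, 2.1], [-1.41, 1.46], [0.24, 2.44], [-1.37, 4.51], [0.17, 1.92], [-2.96, 2.96]. Speed limits (rad/s): [2.39, 2.39, 3.14, 3.14, 3.14, 3.14, 3.14].

INTERFACE

Orientations are given as a unit quaternion [w, x, y, z].
In Python, from station import bot gives the robot as it stands. The module is installed in compiled form; this text tells all that it offers.
- The arm moves only by the shell command python3 -m crank 'ROWS' [FORCE]. ROWS is JSON, a list of rows, each an object with "linear": the shift along the tool's x, y, z in m, a list of three; "dr": the turn, a rotation vector about the tool's x, y, z in degrees, a list of three; "hand": the gripper command: -1 is shut, 1 is fully open, values between are in proportion. A call has 1 to 10 rows; each row is the pose to reach, as a shift and turn from the pose commanded when the call began, along the tool's axes at that moment; what a row does not reach only later rows make up. A row lasts 1/12 s, in which the tool goes at most 41.7 mm and 7.16 degrees, less where a joint would pass 70% of its speed; a pose out of reach is approached as far as the arm can. A call with a gripper value outside its range is refused whole. The fingers move at their own pace and stop on an object; FORCE is the grip in N (left out, the last holds). Time passes only in rows, so rows that repeat a pose let the fingers close. It gives the time, the measured TCP pose, the force and the opening at its end, in the units of the state.
- bot.get_obs(): the state, without advancing time (a new reading comes with each control period).
- bot.read_camera(name): name is "side" or "top"; returns the picture (384x512x3 uint8, blue, green, red); there is no depth.
- bot.camera_params(name): a dict with "K" (3x3 intrinsics, pixels), "k1" (the pictures are not rectified: a ray, as slopes to the right and down, at radius r is drawn at 1 + k1 r^2 times it, then the intrinsics apply), "R" (3x3) and "t" (3): a world point X has camera coordinates R X + t. Camera axes: x right, y down, z forward; pixel columns grow to the right and rows downward; lengths in m; the calibration is good to about 2 mm. A picture is of the moment at which its call begins. camera_params takes no time and is no camera call.
- bot.hand_in(): hands the job in, once; it reports no verdict.
Trained networks look in the newest picture that a camera, given by its name, has taken for a name from the list of things; names that differ only in an ending like _2 or _b are one class to them, and where a whole thing is asked for, a point or a joint stands for the part that bears it (a point fixed in the world has none). Each returns a list of dicts, best first, with "score" (0 to 1); they miss things now and then, are a little off and sometimes report something else, mostly with a low value. They report only what shows in the picture. A call takes as long as a camera call.
- bot.search_frame(camera, target): "extent" ([left, top, right, bottom] in pixels, round what is visible of it).
- bot.cut_out(camera, target): "pixels" (384x512 bool, what is visible of it) and "extent" ([left, top, right, bottom] in pixels, round what is visible of it).
- bot.place_of(camera, target): "xy" ([column, row] in pixels: a listed point, or the origin of a listed thing).
The state is a dict: "t": time; "q": joint angles; "joint_vel": joint speeds; "joint_torque": joint torques, N m; "eef_pos": TCP position; "tool_rot": TCP orientation; "contact_force": force on the tool from outside, world axes, zero at the start; "torque": the same for the moment, N m; "gripper_width": opening from 0.0 (shut) to 1.0 (fully open).
Only numpy, scipy, OpenCV 4.12 (cv2) and the standard library are available. Lean on these libraries where they do the work, as an engineer would, in place of code of your own. Each camera call takes 0.05 s, during which the arm holds its last target. There are 200 camera calls.

TASK

Park the belt tensioner so that a new belt can go on: with the square-headed locking pin from the tool block, push the sprung arm back until its tail pointer is about at the longest, thickest mark, feel there for the third (middle) of the five holes, seat the pin upright and fully home in it so that it holds the arm, and let go. Use a light touch, never forcing the pin down on the index plate; do not push the arm past the last mark or let it snap back. Leave everything else on the bench where it is.

Things in the scene. Friction and masses are not known exactly. Their poses are not given: they have to be found in the camera images.
- pin_head (a point): centre of the square head (24 x 24 x 28 mm high, plain steel, sides along x and y of this frame) of the locking pin, 0.14 kg; z up along the pin. Below the head is a round shank 12 mm thick with a slightly chamfered foot: the foot is 66 mm below this point, the head's underside 14 mm below it. It starts upright, 32 mm deep in one of the three holes of the tool block
- pin_foot (a point): centre of the foot (lower end) of the locking pin's shank; z up along the pin
- tool_block: wooden block 200 (x) x 60 (y) x 45 mm high, fixed to the bench, with three holes along its x axis at -65, 0 and +65 mm; origin at the centre of its underside. It holds the locking pin, an awl and a drive punch in any order, sitting loosely upright
- drive: grey steel drive plate 420 (x) x 340 (y) x 10 mm, fixed, flat on the bench; origin at the centre of its underside. On it, at x, y in mm: pivot stud (80, 0) and spring anchor post (68, 64), up to 75 mm above the bench; belt pulleys of radius 60 (100, -130) and 30 (-160, -130), 60 high; black terminal box (130, 115), 32 high; the arm's rubber rest stop (31, -44), 44 high
- pivot (a point): point on the arm's vertical axis, 28 mm above the bench; axes as the drive plate. The arm is a dark steel bar 20 mm wide, 32 to 44 mm above the bench, with a white idler pulley (radius 26, 29 to 55 mm high) 190 mm from the axis. At joint value q it points from here along (-cos(0.45 - q), -sin(0.45 - q)) in the plate's x, y: the spring drives it towards the plate's -y, onto the rest stop
- tension_arm (a joint): arm angle, rad: 0 at the rest stop, growing as it is pushed back. Spring 0.45 N m at rest, 0.9 N m at the middle mark (3.5 and 7 N at the holes). Resting on the pin in hole k it reads 0.17 k +-0.06, as the index plate is set: about 0.51 for the third. The tail pointer moves over a flat scale: a black mark each 0.085 rad from 0 to 0.85, long for the holes, the third hole's longest and thickest
- middle_hole_nominal (a point): nominal place of the mouth of the third (middle) of five holes, 28 mm above the bench, axes as the drive plate. The holes, 13 mm wide, 18 mm deep, closed below by the drive plate, lie on an arc of radius 130 mm about the pivot, 22 mm apart, counted from the rest-stop side (-y)
- plate_nominal (a point): nominal centre of the top of the index plate with these holes, a fixed aluminium bar 50 (x) x 170 (y) x 18 mm, its top 28 mm above the bench. The bar itself is not tracked: it is clamped in slots and stands, with all its holes, up to 7 mm to either side of nominal along y of the drive plate (none along x), so the true hole must be felt for or seen
- awl_mid (a point): middle of an awl with a pear-shaped wooden handle standing in the tool block, 107 mm long: leave alone
- punch_mid (a point): middle of a dark round steel drive punch 20 mm thick standing in the tool block, 110 mm long: leave alone
- cone_mid (a point): middle of a cream thread cone standing on the bench, 72 mm wide, 125 mm high: leave alone
- jar_mid (a point): middle of a glass bobbin jar, 70 mm wide, 85 mm high: leave alone
- shears_mid (a point): middle of a pair of shears lying flat, 250 mm long: leave alone
- marker_mid (a point): middle of a marker pen lying on the bench, 130 mm long: leave alone

How it is judged:
On the way:
1. the pin pushes the tensioner arm back to about the longest mark (value of joint tension_arm above 0.4 rad and horizontal distance between pin_foot and pivot below 0.17 m), for 0.2 s.
At the end, for the whole second after the job is handed in: the locking pin stands in the third hole, its foot within 3 mm of the bottom (so within 10 mm of the hole's nominal place), within 0.12 rad of upright, at rest and released, the tensioner arm resting against it at about the longest mark (0.51 rad +- 0.085) (horizontal distance between pin_foot and middle_hole_nominal below 0.01 m and height (world z) of pin_foot below 0.013 m and angle between pin_foot's own z axis and vertical below 0.12 rad and linear speed of lock_pin below 0.02 m/s and value of joint tension_arm between 0.425 and 0.595 rad); the robot touches nothing.
It fails at once if the pin is pressed on the index plate with more than 30 N (contact force between lock_pin and index_plate above 30 N).
It fails at once if the arm is pushed past the last mark of the scale (value of joint tension_arm above 0.87 rad).
It fails at once if the arm snaps back faster than 2.5 rad/s (velocity of joint tension_arm below -2.5 rad/s).
It fails at once if a bystander is moved more than 30 mm (distance of any of awl_mid, punch_mid, cone_mid, jar_mid, shears_mid, marker_mid from where it was at the start of the episode above 0.03 m).
It also fails if it takes over 72 s, if anything falls off the work surface, if the arm or the gripper's body presses on something with over 40 N, if the wrist force passes 120 N, or if a joint passes its speed limit or range.

## Working session

There is one attempt and no reset: what is moved stays moved. The work goes in short steps, Python scripts to look and compute and a shell command to move; the robot and the scene stay as the last step left them, time stands still between calls to the robot, and variables do not carry over. Pictures are saved under pics/ and viewed, about 8 in all and at most 12, crops included, and the job is handed in when it is done.

```bash
mkdir -p pics
cat > h.py <<'E'
import numpy as np, cv2
from scipy.spatial.transform import Rotation as Rn
from station import bot
def ray(cam,uv):
    p=bot.camera_params(cam);K=np.array(p["K"]);R=np.array(p["R"]);t=np.array(p["t"])
    d=np.linalg.inv(K)@[uv[0],uv[1],1];x=d[:2].copy();s=x.copy()
    for _ in range(30): s=x/(1+p["k1"]*(s@s))
    return -R.T@t, R.T@np.array([s[0],s[1],1])
def atz(cam,uv,z):
    c,d=ray(cam,uv);return c+d*(z-c[2])/d[2]
def proj(cam,X):
    p=bot.camera_params(cam);c=np.array(p["R"])@X+p["t"];s=c[:2]/c[2];s=s*(1+p["k1"]*(s@s))
    return (np.array(p["K"])@[s[0],s[1],1])[:2]
def tri(uv1,uv2):
    c1,d1=ray("side",uv1);c2,d2=ray("top",uv2)
    A=np.stack([d1,-d2],1);k=np.linalg.lstsq(A,c2-c1,rcond=None)[0]
    a=c1+d1*k[0];b=c2+d2*k[1];return (a+b)/2,np.linalg.norm(a-b)
def Rt():
    w,x,y,z=bot.get_obs()["tool_rot"];return Rn.from_quat([x,y,z,w]).as_matrix()
def snap(cam,name,crop=None,s=1):
    im=bot.read_camera(cam)
    if crop: l,t,r,b=crop;im=im[t:b,l:r]
    cv2.imwrite("pics/"+name,cv2.resize(im,None,fx=s,fy=s,interpolation=cv2.INTER_CUBIC));
E
python3 - <<'E'
from h import *
a=bot.read_camera("side");b=bot.read_camera("top")
cv2.imwrite("pics/side0.png",cv2.resize(a,(800,600)));cv2.imwrite("pics/top0.png",cv2.resize(b,(800,600)))
print(bot.get_obs()); print(np.round(Rt(),3))
for c in("side","top"):
    print(c,ray(c,(256,192)))
    for n in("pin_head","pin_foot","tool_block","drive","pivot","middle_hole_nominal","plate_nominal","awl_mid","punch_mid","cone_mid","jar_mid","shears_mid"):
        print(c,n,[(np.round(r["xy"],1),round(r["score"],2)) for r in bot.place_of(c,n)[:2]])
E
```

```text
{'t': 0.1, 'q': array([ 1.04090068,  0.47771566,  0.02235906,  1.55634207, -0.01154707,
        1.10934079, -0.08308114]), 'joint_vel': array([-1.23104812e-03,  3.33577359e-04,  1.02479535e-03, -3.51333814e-03,
       -2.66287723e-03, -1.07438835e-03,  3.99831813e-05]), 'joint_torque': array([ 4.51936372e-03, -5.97758567e+01,  1.61392573e+00, -2.81954241e+01,
        1.29015886e-02,  5.02481824e-03, -1.47366740e-05]), 'eef_pos': array([ 0.27611458, -0.61534735,  0.23042889]), 'tool_rot': array([ 0.14787103, -0.14817975,  0.69201209, -0.69086626]), 'contact_force': array([0.09073377, 0.59652182, 0.50209951]), 'torque': array([-0.03553133,  0.00168057, -0.0386259 ]), 'gripper_width': 1.000753744357854}
[[-0.912 -0.001  0.409]
 [-0.409  0.001 -0.912]
 [ 0.    -1.    -0.002]]
side (array([0.22265938, 0.8926221 , 0.60341536]), array([ 0.30920088, -0.80900387, -0.50024269]))
side pin_head [(array([189.7, 244.6]), 0.77)]
side pin_foot [(array([193.1, 263.2]), 0.57)]
side tool_block [(array([191.5, 245.5]), 0.61)]
side drive [(array([254.2, 186.4]), 0.74)]
side pivot [(array([233.3, 176.9]),
[... 360 characters left out ...]
 178.3]), 0.27)]
top (array([0.40286498, 0.00485729, 1.72166212]), array([ 0.07614988,  0.02285821, -0.99695106]))
top pin_head [(array([179.5, 170.5]), 0.49)]
top pin_foot []
top tool_block [(array([186.3, 192.8]), 0.55)]
top drive [(array([291.8, 170.3]), 0.93)]
top pivot [(array([298.4, 151.1]), 0.72)]
top middle_hole_nominal [(array([297.9, 182.4]), 0.65)]
top plate_nominal [(array([298.7, 183.3]), 0.62)]
top awl_mid [(array([184.7, 208.1]), 0.46)]
top punch_mid [(array([182.2, 192.5]), 0.43), (array([298.1, 150.7]), 0.38)]
top cone_mid [(array([394.1, 246.5]), 0.86)]
top jar_mid [(array([130.9, 211.8]), 0.52)]
top shears_mid [(array([389.2, 182.1]), 0.97), (array([179.1, 172.2]), 0.15)]
```

View pics/side0.png

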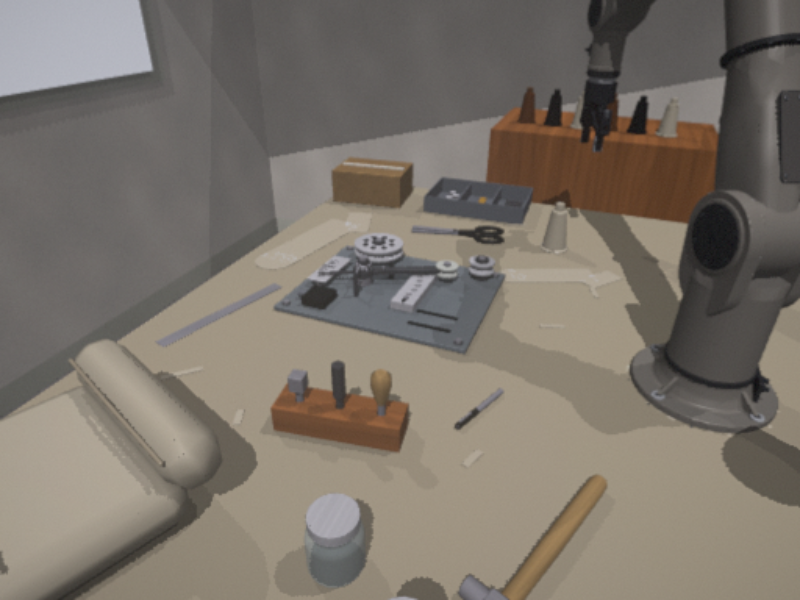

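View pics/top0.png

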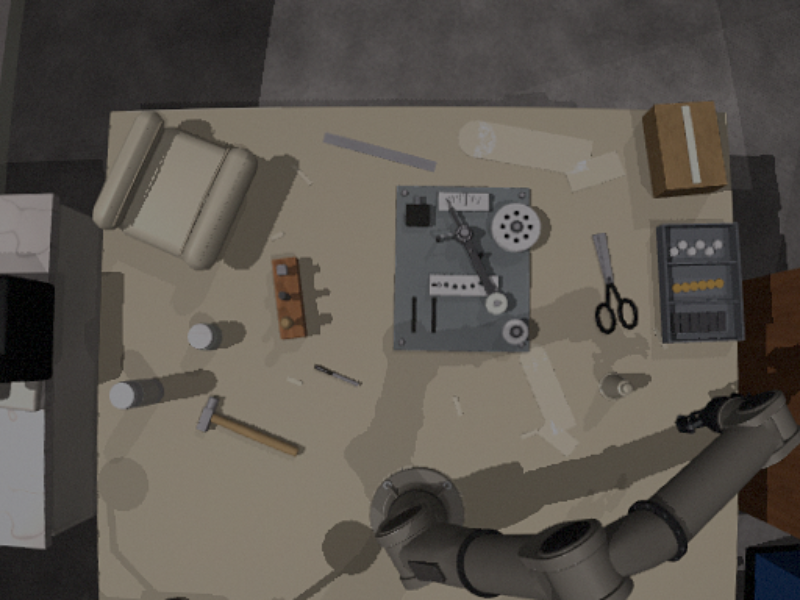

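Run:
```python
from h import *
for n,s,t in [("head",(189.7,244.6),(179.5,170.5)),("block",(191.5,245.5),(186.3,192.8)),("drive",(254.2,186.4),(291.8,170.3)),("pivot",(233.3,176.9),(298.4,151.1)),("hole",(265.2,181),(297.9,182.4)),("plate",(267.1,182.1),(298.7,183.3)),("awl",(243.9,253.8),(184.7,208.1)),("punch",(219,251.6),(182.2,192.5)),("cone",(356.6,144.1),(394.1,246.5)),("jar",(212.6,345.1),(130.9,211.8))]:
    p,e=tri(s,t);print(n,p.round(4),round(e,4))
for n,uv,z in[("pivot",(298.4,151.1),.028),("hole",(297.9,182.4),.028),("plate",(298.7,183.3),.028),("drive",(291.8,170.3),0.0)]: print(n,atz("top",uv,z).round(4))
for n,uv,z in[("pivot",(233.3,176.9),.028),("hole",(265.2,181),.028),("plate",(267.1,182.1),.028),("drive",(254.2,186.4),0.0)]: print(n,atz("side",uv,z).round(4))
```

```text
head [0.6068 0.3328 0.0776] 0.0067
block [0.5586 0.3245 0.0797] 0.0762
drive [ 0.6141 -0.0982  0.0112] 0.0112
pivot [ 0.696  -0.1216  0.0199] 0.0029
hole [ 0.5725 -0.1182  0.0297] 0.0054
plate [ 0.5682 -0.1221  0.0245] 0.0027
awl [0.4695 0.3133 0.0756] 0.0056
punch [0.5283 0.3242 0.0728] 0.0044
cone [ 0.3197 -0.4831  0.0681] 0.0062
jar [0.4485 0.5303 0.0376] 0.0092
pivot [ 0.6932 -0.1215  0.028 ]
hole [ 0.5701 -0.1191  0.028 ]
plate [ 0.5666 -0.1222  0.028 ]
drive [ 0.621  -0.0971  0.    ]
pivot [ 0.6909 -0.1073  0.028 ]
hole [ 0.5763 -0.1207  0.028 ]
plate [ 0.5675 -0.1157  0.028 ]
drive [ 0.6158 -0.1177  0.    ]
```

Side view: the pin (square head) stands at ~(297,383)/800-scale, next to the punch (338,385) and the awl (381,395). Top view: the pin is at the block's upper end (281,268), the drive plate spans (395–530, 186–350), and the index bar with its holes is at (430–497, 286).

Run:
```python
from h import *
im=bot.read_camera("top"); cv2.imwrite("pics/raw_top.png",im)
cr=im[112:232,248:348]
cv2.imwrite("pics/drv.png",cv2.convertScaleAbs(cv2.resize(cr,None,fx=5,fy=5,interpolation=cv2.INTER_CUBIC),alpha=1.6))
m=bot.cut_out("top","drive")[0]["pixels"].astype(np.uint8)
c=max(cv2.findContours(m,0,2)[0],key=cv2.contourArea)
P=np.array([atz("top",q[0],.01)[:2] for q in c],np.float32)
print("drive",cv2.minAreaRect(P))
for n,z in(("tool_block",.045),("pin_head",.093)):
    m=bot.cut_out("top",n)
    if m:
        c=max(cv2.findContours(m[0]["pixels"].astype(np.uint8),0,2)[0],key=cv2.contourArea)
        print(n,cv2.minAreaRect(np.array([atz("top",q[0],z)[:2] for q in c],np.float32)))
```

```text
drive ((0.6160605549812317, -0.12031319737434387), (0.3633657693862915, 0.42175528407096863), 88.55426788330078)
tool_block ((0.536805272102356, 0.3199119567871094), (0.19861450791358948, 0.06652825325727463), 7.437556266784668)
pin_head ((0.5984472632408142, 0.32914069294929504), (0.030577031895518303, 0.03050202503800392), 1.0597847700119019)
```

View pics/drv.png

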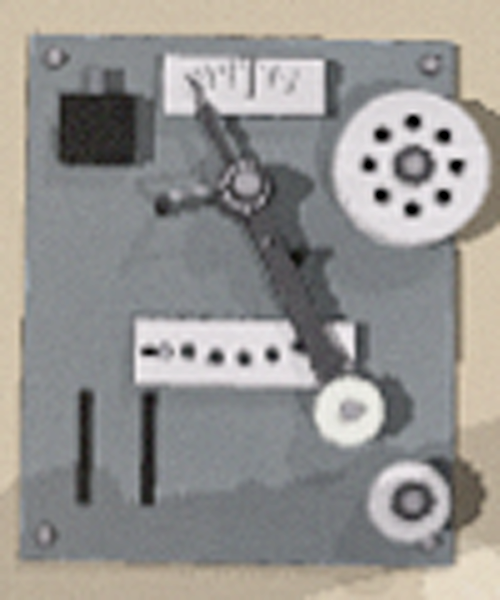

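The close-up shows the five holes at crop px (188,351), (216,357), (244,358), (272,354) and (300,346). The third is therefore (244,358). The longest mark is at (251,78), and the arm is at rest.

Run:
```python
from h import *
f=lambda u,v,z:atz("top",((u+.5)/5-.5+248,(v+.5)/5-.5+112),z)
for n,u,v,z in [("c1",30,36,.01),("c2",455,42,.01),("c3",457,565,.01),("c4",20,560,.01),("h1",300,346,.028),("h2",272,354,.028),("h3",244,358,.028),("h4",216,357,.028),("h5",188,351,.028),("barL",134,352,.028),("barR",356,352,.028),("pivot75",245,182,.075),("idler",349,410,.055)]: print(n,f(u,v,z).round(4))
```

```text
c1 [0.8263 0.055  0.01  ]
c2 [ 0.8231 -0.2846  0.01  ]
c3 [ 0.4065 -0.2813  0.01  ]
c4 [0.4098 0.0608 0.01  ]
h1 [ 0.5765 -0.1569  0.028 ]
h2 [ 0.5701 -0.1351  0.028 ]
h3 [ 0.567  -0.1132  0.028 ]
h4 [ 0.5677 -0.0915  0.028 ]
h5 [ 0.5723 -0.0697  0.028 ]
barL [ 0.5714 -0.0277  0.028 ]
barR [ 0.5719 -0.2006  0.028 ]
pivot75 [ 0.6971 -0.1112  0.075 ]
idler [ 0.5246 -0.1917  0.055 ]
```

```bash
python3 -m crank '[{"linear":[-0.34,0.0,-0.36],"dr":[0,16.8,0],"hand":1},{"linear":[-0.34,0.0,-0.36],"dr":[0,16.8,0],"hand":1},{"linear":[-0.34,0.0,-0.36],"dr":[0,16.8,0],"hand":1},{"linear":[-0.34,0.0,-0.36],"dr":[0,16.8,0],"hand":1},{"linear":[-0.34,0.0,-0.36],"dr":[0,16.8,0],"hand":1},{"linear":[-0.34,0.0,-0.36],"dr":[0,16.8,0],"hand":1},{"linear":[-0.34,0.0,-0.36],"dr":[0,16.8,0],"hand":1},{"linear":[-0.34,0.0,-0.36],"dr":[0,16.8,0],"hand":1},{"linear":[-0.34,0.0,-0.36],"dr":[0,16.8,0],"hand":1},{"linear":[-0.34,0.0,-0.36],"dr":[0,16.8,0],"hand":1}]' 60
cat >> h.py <<'E'
def go(x,y,z,psi=None):
    "world target -> tool shift, and turn about tool y to bring tool z to heading psi (deg)"
    o=bot.get_obs();R=Rt();d=R.T@(np.array([x,y,z])-o["eef_pos"])
    h=np.degrees(np.arctan2(R[1,2],R[0,2]))
    print("lin",d.round(4),"turn_y",None if psi is None else round(h-psi,1),"eef",o["eef_pos"].round(4),"f",o["contact_force"].round(1),"tq",o["torque"].round(2),"t",round(o["t"],2),"w",round(o["gripper_width"],3),"tilt",R[:,1].round(3))
E
python3 -c "
from h import *
go(.602,.329,.16,-82.6)"
```

```text
t: 2.33
eef_pos: [0.4137, -0.2205, 0.2317]
tool_rot: [-0.046, 0.045, -0.705, 0.706]
contact_force: [0.6, -0.3, 0.0]
gripper_width: 1.001
lin [-0.257   0.0716 -0.5209] turn_y -0.0 eef [ 0.4137 -0.2205  0.2317] f [ 0.6 -0.3  0. ] tq [ 0.02 -0.08  0.03] t 2.33 w 1.001 tilt [ 0.001 -0.001 -1.   ]
```

```bash
python3 -m crank '[{"linear":[-0.257,0.0,-0.52],"dr":[0,0,0],"hand":1},{"linear":[-0.257,0.0,-0.52],"dr":[0,0,0],"hand":1},{"linear":[-0.257,0.0,-0.52],"dr":[0,0,0],"hand":1},{"linear":[-0.257,0.0,-0.52],"dr":[0,0,0],"hand":1},{"linear":[-0.257,0.0,-0.52],"dr":[0,0,0],"hand":1},{"linear":[-0.257,0.0,-0.52],"dr":[0,0,0],"hand":1},{"linear":[-0.257,0.0,-0.52],"dr":[0,0,0],"hand":1},{"linear":[-0.257,0.0,-0.52],"dr":[0,0,0],"hand":1},{"linear":[-0.257,0.0,-0.52],"dr":[0,0,0],"hand":1},{"linear":[-0.257,0.0,-0.52],"dr":[0,0,0],"hand":1}]' 60
python3 -c "
from h import *
go(.602,.329,.16,-82.6)"
```

```text
t: 3.17
eef_pos: [0.5491, 0.1736, 0.2316]
tool_rot: [-0.046, 0.045, -0.706, 0.706]
contact_force: [1.0, -0.7, -0.1]
gripper_width: 0.996
lin [-0.0723  0.0716 -0.1473] turn_y -0.1 eef [0.5491 0.1736 0.2316] f [ 1.  -0.7 -0.1] tq [ 0.02 -0.07  0.  ] t 3.17 w 0.996 tilt [ 0.001 -0.    -1.   ]
```

```bash
python3 -m crank '[{"linear":[-0.072,0.0,-0.147],"dr":[0,0,0],"hand":1},{"linear":[-0.072,0.0,-0.147],"dr":[0,0,0],"hand":1},{"linear":[-0.072,0.0,-0.147],"dr":[0,0,0],"hand":1},{"linear":[-0.072,0.0,-0.147],"dr":[0,0,0],"hand":1},{"linear":[-0.072,0.0716,-0.147],"dr":[0,0,0],"hand":1},{"linear":[-0.072,0.0716,-0.147],"dr":[0,0,0],"hand":1},{"linear":[-0.072,0.0716,-0.147],"dr":[0,0,0],"hand":1},{"linear":[-0.072,0.0716,-0.147],"dr":[0,0,0],"hand":1}]' 60
python3 - <<'E'
from h import *
im=bot.read_camera("side");cv2.imwrite("pics/s1.png",cv2.resize(im[150:310,130:310],None,fx=4,fy=3.7,interpolation=2))
for n in("pin_head","pin_foot"):print(n,[(r["xy"].round(1) if hasattr(r["xy"],"round") else r["xy"],r["score"]) for r in bot.place_of("side",n)[:2]])
print(proj("side",np.array([.602,.329,.079])),proj("side",bot.get_obs()["eef_pos"]))
go(.602,.329,.058,-82.6)
E
```

```text
t: 3.83
eef_pos: [0.6003, 0.3258, 0.1582]
tool_rot: [-0.044, 0.047, -0.705, 0.706]
contact_force: [0.8, -0.1, 1.0]
gripper_width: 1.003
pin_head [([355.4, 146.9], 0.69), ([191.2, 246.0], 0.5)]
pin_foot [([193.6, 264.5], 0.59)]
[190.78804173 243.49269528] [187.83681052 213.52769765]
lin [ 0.0007  0.1045 -0.0018] turn_y -0.1 eef [0.6026 0.3271 0.1625] f [ 0.7 -0.7  0.2] tq [-0.03  0.    0.03] t 3.98 w 1.0 tilt [ 0.004  0.002 -1.   ]
```

View pics/s1.png

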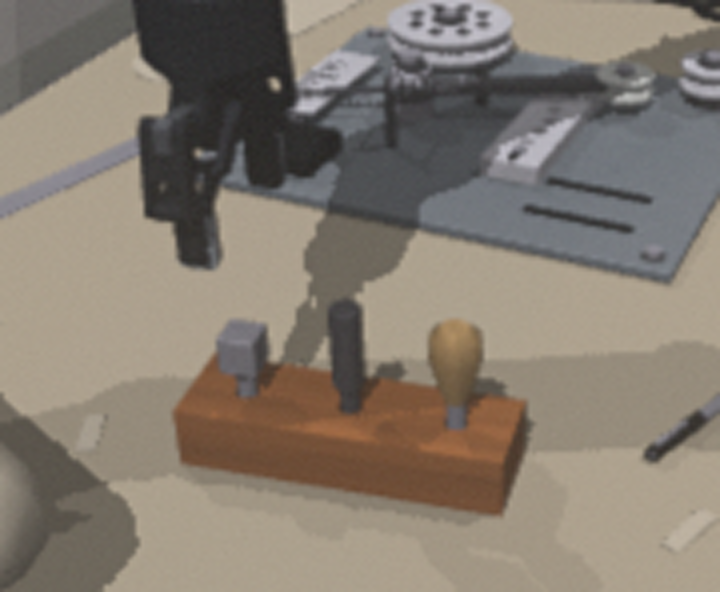

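The crop shows the gripper above the block, and the head at px (191,244) matches the projected estimate. I'll descend and grip.

```bash
python3 -m crank '[{"linear":[0,0.04,-0.002],"dr":[0,0,0],"hand":1},{"linear":[0,0.075,-0.002],"dr":[0,0,0],"hand":1},{"linear":[0,0.1,-0.002],"dr":[0,0,0],"hand":1},{"linear":[0,0.1,-0.002],"dr":[0,0,0],"hand":1},{"linear":[0,0.1,-0.002],"dr":[0,0,0],"hand":0},{"linear":[0,0.1,-0.002],"dr":[0,0,0],"hand":-1},{"linear":[0,0.1,-0.002],"dr":[0,0,0],"hand":-1},{"linear":[0,0.1,-0.002],"dr":[0,0,0],"hand":-1},{"linear":[0,0.1,-0.002],"dr":[0,0,0],"hand":-1},{"linear":[0,0.1,-0.002],"dr":[0,0,0],"hand":-1}]' 60
python3 -c "
from h import *
go(.602,.329,.058,-82.6)"
```

```text
t: 4.82
eef_pos: [0.6018, 0.3294, 0.0616]
tool_rot: [0.046, -0.045, 0.706, -0.705]
contact_force: [-1.2, -0.6, 6.3]
gripper_width: 0.271
lin [-0.0001  0.0036  0.0005] turn_y -0.0 eef [0.6018 0.3294 0.0616] f [-1.2 -0.6  6.3] tq [-0.11  0.16 -0.02] t 4.82 w 0.271 tilt [ 0.002  0.001 -1.   ]
```

```bash
python3 -m crank '[{"linear":[0,0,0],"dr":[0,0,0],"hand":-1},{"linear":[0,0,0],"dr":[0,0,0],"hand":-1},{"linear":[0,-0.02,0],"dr":[0,0,0],"hand":-1},{"linear":[0,-0.045,0],"dr":[0,0,0],"hand":-1},{"linear":[0,-0.08,0],"dr":[0,0,0],"hand":-1},{"linear":[0,-0.11,0],"dr":[0,0,0],"hand":-1},{"linear":[0,-0.11,0],"dr":[0,0,0],"hand":-1},{"linear":[0,-0.11,0],"dr":[0,0,0],"hand":-1},{"linear":[0,-0.11,0],"dr":[0,0,0],"hand":-1}]' 90
python3 - <<'E'
from h import *
im=bot.read_camera("side");cv2.imwrite("pics/s2.png",cv2.resize(im[130:270,120:270],None,fx=4.5,fy=4.2,interpolation=2))
for n in("pin_head","pin_foot"):print(n,[(np.round(r["xy"],1),round(r["score"],2)) for r in bot.place_of("side",n)[:2]])
e=bot.get_obs()["eef_pos"]
for dz in(.019,.014,-.047,-.052):print(dz,proj("side",e+[0,0,dz]).round(1))
go(.567,-.19,.165,-90.6)
E
```

```text
t: 5.57
eef_pos: [0.6004, 0.3282, 0.1691]
tool_rot: [-0.045, 0.046, -0.705, 0.706]
contact_force: [0.5, -1.0, -3.2]
gripper_width: 0.265
pin_head [(array([187.5, 208.7]), 0.68)]
pin_foot [(array([190.3, 228.7]), 0.57), (array([245.3, 253.4]), 0.37)]
0.019 [187.7 204.8]
0.014 [187.9 206.7]
-0.047 [190.3 229.1]
-0.052 [190.4 230.8]
lin [0.0991 0.0038 0.5095] turn_y 8.0 eef [0.5999 0.328  0.1678] f [-0.6  0.8 -2.1] tq [0.05 0.02 0.03] t 5.72 w 0.267 tilt [-0.003 -0.002 -1.   ]
```

View pics/s2.png

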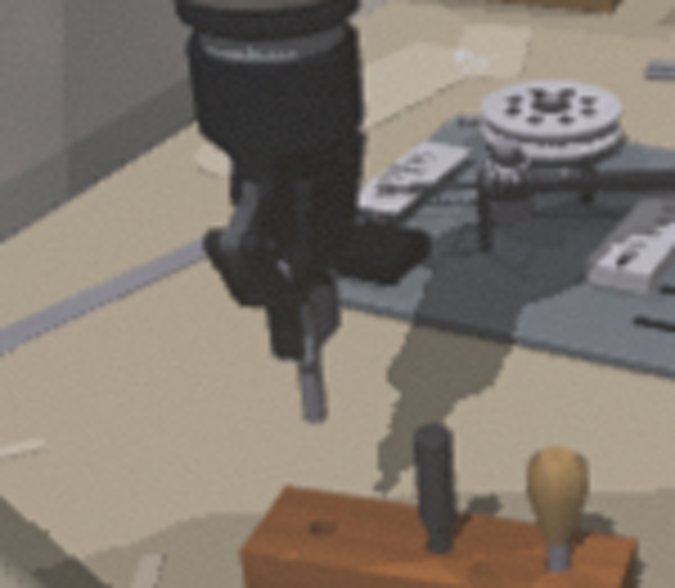

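The pin is held upright, with its foot at px (190,229.5), about 48.6 mm below the TCP. I'll cross over to the rest-stop side of the arm, staying high.

```bash
python3 -m crank '[{"linear":[0.069,0,0.515],"dr":[0,8,0],"hand":-1},{"linear":[0.069,0,0.515],"dr":[0,8,0],"hand":-1},{"linear":[0.069,0,0.515],"dr":[0,8,0],"hand":-1},{"linear":[0.069,0,0.515],"dr":[0,8,0],"hand":-1},{"linear":[0.069,0,0.515],"dr":[0,8,0],"hand":-1},{"linear":[0.069,0,0.515],"dr":[0,8,0],"hand":-1},{"linear":[0.069,0,0.515],"dr":[0,8,0],"hand":-1},{"linear":[0.069,0,0.515],"dr":[0,8,0],"hand":-1},{"linear":[0.069,0,0.515],"dr":[0,8,0],"hand":-1},{"linear":[0.069,0,0.515],"dr":[0,8,0],"hand":-1}]'
python3 -c "
from h import *
go(.597,-.195,.165,-90.6)"
```

```text
t: 6.55
eef_pos: [0.5979, -0.0899, 0.1686]
tool_rot: [-0.005, 0.003, 0.707, -0.707]
contact_force: [0.5, -0.6, -1.5]
gripper_width: 0.265
lin [-0.0003  0.0036  0.1051] turn_y -0.0 eef [ 0.5979 -0.0899  0.1686] f [ 0.5 -0.6 -1.5] tq [-0.02 -0.04  0.06] t 6.55 w 0.265 tilt [-0.002  0.    -1.   ]
```

```bash
python3 -m crank '[{"linear":[0,0,0.04],"dr":[0,0,0],"hand":-1},{"linear":[0,0,0.08],"dr":[0,0,0],"hand":-1},{"linear":[0,0,0.105],"dr":[0,0,0],"hand":-1},{"linear":[0,0,0.105],"dr":[0,0,0],"hand":-1},{"linear":[0,0.03,0.105],"dr":[0,0,0],"hand":-1},{"linear":[0,0.06,0.105],"dr":[0,0,0],"hand":-1},{"linear":[0,0.06,0.105],"dr":[0,0,0],"hand":-1},{"linear":[0,0.06,0.105],"dr":[0,0,0],"hand":-1},{"linear":[0,0.06,0.105],"dr":[0,0,0],"hand":-1}]'
python3 - <<'E'
from h import *
im=bot.read_camera("side");cv2.imwrite("pics/s3.png",cv2.convertScaleAbs(cv2.resize(im[110:240,190:340],None,fx=5,fy=4.6,interpolation=2),alpha=1.4))
e=bot.get_obs()["eef_pos"];print(proj("side",e-[0,0,.0486]),bot.place_of("side","pin_foot")[:1])
go(.597,-.195,.08,-90.6)
E
```

```text
t: 7.3
eef_pos: [0.5983, -0.1925, 0.1104]
tool_rot: [-0.004, 0.004, 0.707, -0.707]
contact_force: [0.1, -0.3, -0.7]
gripper_width: 0.265
[266.26113034 162.61659317] [{'xy': [266.6, 161.7], 'score': 0.57}]
lin [0.0022 0.0315 0.0022] turn_y -0.0 eef [ 0.5991 -0.1928  0.1115] f [ 0.2 -0.6 -1.5] tq [0.06 0.01 0.06] t 7.4 w 0.271 tilt [ 0.003 -0.001 -1.   ]
```

View pics/s3.png

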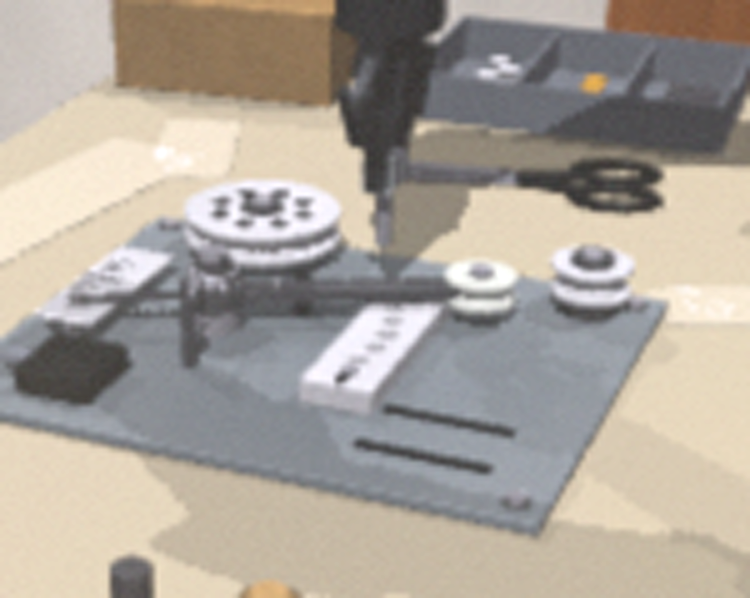

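```bash
python3 -m crank '[{"linear":[0,0.015,0],"dr":[0,0,0],"hand":-1},{"linear":[0.002,0.029,0],"dr":[0,0,0],"hand":-1},{"linear":[0.003,0.029,-0.001],"dr":[0,0,0],"hand":-1},{"linear":[0.005,0.029,-0.002],"dr":[0,0,0],"hand":-1},{"linear":[0.009,0.029,-0.007],"dr":[0,0,0],"hand":-1},{"linear":[0.013,0.029,-0.013],"dr":[0,0,0],"hand":-1},{"linear":[0.017,0.029,-0.019],"dr":[0,0,0],"hand":-1},{"linear":[0.020,0.029,-0.025],"dr":[0,0,0],"hand":-1},{"linear":[0.020,0.029,-0.025],"dr":[0,0,0],"hand":-1},{"linear":[0.020,0.029,-0.025],"dr":[0,0,0],"hand":-1}]'
python3 -c "
from h import *
go(.567,-.113,.08,-90.6)"
```

```text
t: 8.23
eef_pos: [0.5787, -0.1677, 0.0816]
tool_rot: [0.003, -0.004, -0.707, 0.707]
contact_force: [2.7, -2.6, -0.4]
gripper_width: 0.267
lin [ 0.0122  0.0015 -0.0545] turn_y 0.0 eef [ 0.5787 -0.1677  0.0816] f [ 2.7 -2.6 -0.4] tq [-0.88 -0.68 -0.03] t 8.23 w 0.267 tilt [ 0.002 -0.001 -1.   ]
```

```bash
python3 -m crank '[{"linear":[0.003,0,-0.006],"dr":[0,0,0],"hand":-1},{"linear":[0.005,0,-0.012],"dr":[0,0,0],"hand":-1},{"linear":[0.007,0,-0.019],"dr":[0,0,0],"hand":-1},{"linear":[0.0085,0,-0.026],"dr":[0,0,0],"hand":-1},{"linear":[0.010,0,-0.033],"dr":[0,0,0],"hand":-1},{"linear":[0.011,0,-0.040],"dr":[0,0,0],"hand":-1},{"linear":[0.012,0,-0.047],"dr":[0,0,0],"hand":-1},{"linear":[0.012,0,-0.052],"dr":[0,0,0],"hand":-1},{"linear":[0.012,0,-0.055],"dr":[0,0,0],"hand":-1},{"linear":[0.012,0,-0.055],"dr":[0,0,0],"hand":-1}]'
python3 - <<'E'
from h import *
im=bot.read_camera("top");cv2.imwrite("pics/t4.png",cv2.convertScaleAbs(cv2.resize(im[112:212,248:348],None,fx=6,fy=6,interpolation=2),alpha=1.6))
im=bot.read_camera("side");cv2.imwrite("pics/s4.png",cv2.convertScaleAbs(cv2.resize(im[140:220,210:310],None,fx=8,fy=7,interpolation=2),alpha=1.4))
e=bot.get_obs()["eef_pos"];print(proj("side",e-[0,0,.0486]),[r["xy"] for r in bot.place_of("side","pin_foot")[:1]],proj("side",np.array([.567,-.1132,.028])))
go(.567,-.113,.08,-90.6)
E
```

```text
t: 9.07
eef_pos: [0.567, -0.1142, 0.081]
tool_rot: [0.004, -0.004, -0.706, 0.708]
contact_force: [3.0, -6.8, -0.4]
gripper_width: 0.268
[267.19815498 181.07557996] [[267.7, 178.9]] [266.99191274 182.4398904 ]
lin [-0.      0.001  -0.0021] turn_y -0.1 eef [ 0.5669 -0.1151  0.081 ] f [ 1.8 -8.5  0.7] tq [-1.84 -0.62 -0.03] t 9.22 w 0.264 tilt [ 0.001 -0.003 -1.   ]
```

View pics/t4.png

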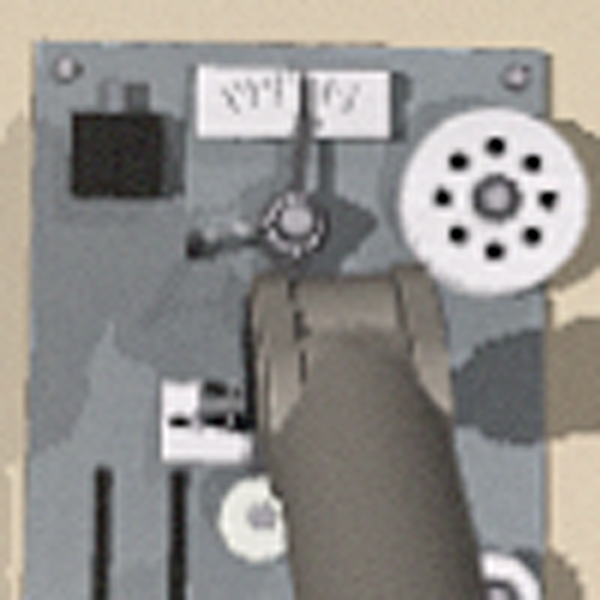

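View pics/s4.png

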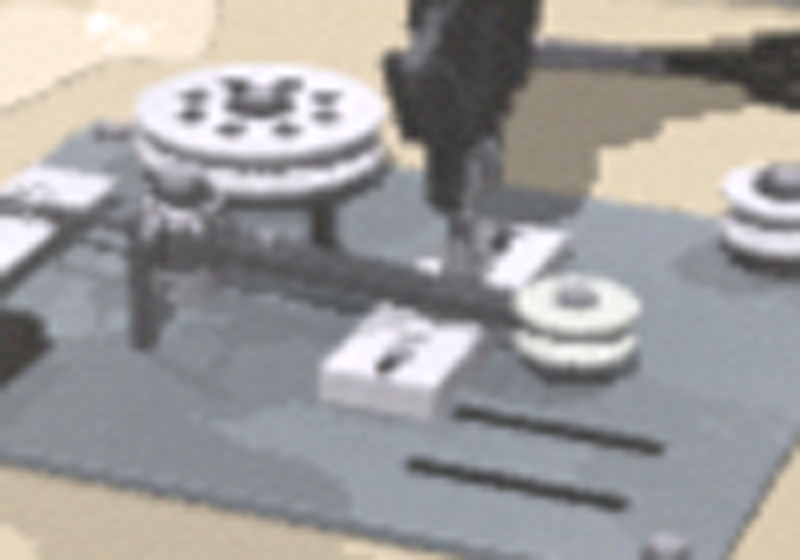

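The pointer covers the longest mark at (305,80), and the pin sits just behind the arm, near the third hole. Next I'll lower it gently and feel for the hole.

```bash
python3 -m crank '[{"linear":[0,0.001,-0.001],"dr":[0,0,0],"hand":-1},{"linear":[0,0.002,-0.001],"dr":[0,0,0],"hand":-1},{"linear":[0,0.003,-0.001],"dr":[0,0,0],"hand":-1},{"linear":[0,0.004,-0.001],"dr":[0,0,0],"hand":-1},{"linear":[0,0.004,-0.001],"dr":[0,0,0],"hand":-1}]'; python3 -m crank '[{"linear":[0,0.001,0],"dr":[0,0,0],"hand":-1},{"linear":[0,0.001,0],"dr":[0,0,0],"hand":-1}]'; python3 -m crank '[{"linear":[0,0.001,0],"dr":[0,0,0],"hand":-1},{"linear":[0,0.001,0],"dr":[0,0,0],"hand":-1}]'
```

```text
t: 9.63
eef_pos: [0.5656, -0.1143, 0.0765]
tool_rot: [0.005, -0.004, -0.706, 0.708]
contact_force: [-0.1, -7.0, 0.6]
gripper_width: 0.265
t: 9.8
eef_pos: [0.5656, -0.1143, 0.0756]
tool_rot: [0.005, -0.004, -0.706, 0.708]
contact_force: [-0.4, -7.3, 0.1]
gripper_width: 0.266
t: 9.97
eef_pos: [0.566, -0.1143, 0.0748]
tool_rot: [0.005, -0.004, -0.706, 0.708]
contact_force: [0.0, -6.8, 1.4]
gripper_width: 0.268
```

```bash
for i in 1 2 3; do python3 -m crank '[{"linear":[0,0.001,0],"dr":[0,0,0],"hand":-1},{"linear":[0,0.001,0],"dr":[0,0,0],"hand":-1}]' | grep -E 'eef|force'; done
```

```text
eef_pos: [0.5663, -0.1144, 0.0739]
contact_force: [1.1, -6.8, 2.1]
eef_pos: [0.5664, -0.1144, 0.0729]
contact_force: [0.2, -7.4, 0.5]
eef_pos: [0.5664, -0.1144, 0.0719]
contact_force: [1.2, -7.0, 1.2]
```

No vertical force, with the foot about 5 mm below the plate top, so it appears to be entering the hole. Continuing down.

```bash
for i in 1 2 3; do python3 -m crank '[{"linear":[0,0.001,0],"dr":[0,0,0],"hand":-1},{"linear":[0,0.002,0],"dr":[0,0,0],"hand":-1},{"linear":[0,0.002,0],"dr":[0,0,0],"hand":-1}]' | grep -E 'eef|force'; done
```

```text
eef_pos: [0.5664, -0.1144, 0.0699]
contact_force: [0.7, -6.9, 1.6]
eef_pos: [0.5664, -0.1144, 0.0679]
contact_force: [1.5, -7.5, 1.2]
eef_pos: [0.5664, -0.1144, 0.0659]
contact_force: [1.8, -7.1, 1.7]
```

```bash
for i in 1 2 3; do python3 -m crank '[{"linear":[0,0.001,0],"dr":[0,0,0],"hand":-1},{"linear":[0,0.002,0],"dr":[0,0,0],"hand":-1},{"linear":[0,0.002,0],"dr":[0,0,0],"hand":-1}]' | grep -E 'eef|force'; done;  python3 -m crank '[{"linear":[0,0.001,0],"dr":[0,0,0],"hand":-1},{"linear":[0,0.001,0],"dr":[0,0,0],"hand":-1}]'
```

```text
eef_pos: [0.5664, -0.1144, 0.0639]
contact_force: [2.0, -7.3, 1.6]
eef_pos: [0.5664, -0.1144, 0.0619]
contact_force: [1.4, -7.4, 1.5]
eef_pos: [0.5664, -0.1144, 0.0599]
contact_force: [1.0, -8.3, 1.0]
t: 12.13
eef_pos: [0.5664, -0.1144, 0.0589]
tool_rot: [0.005, -0.005, -0.706, 0.708]
contact_force: [1.3, -6.7, 0.3]
gripper_width: 0.264
```

Almost home (foot ≈ 0.0103). I'll feel for the bottom in 0.5 mm steps.

```bash
for i in 1 2 3; do python3 -m crank '[{"linear":[0,0.0005,0],"dr":[0,0,0],"hand":-1},{"linear":[0,0.0005,0],"dr":[0,0,0],"hand":-1}]' | grep -E 'eef|force'; done
python3 - <<'E'
from h import *
im=bot.read_camera("side");cv2.imwrite("pics/s5.png",cv2.convertScaleAbs(cv2.resize(im[140:220,210:310],None,fx=8,fy=7,interpolation=2),alpha=1.4))
E
```

```text
eef_pos: [0.5665, -0.1144, 0.0587]
contact_force: [0.1, -7.7, 3.4]
eef_pos: [0.5665, -0.1144, 0.0586]
contact_force: [-1.4, -7.0, 8.0]
eef_pos: [0.5666, -0.1144, 0.0586]
contact_force: [-2.7, -7.5, 11.9]
```

View pics/s5.png

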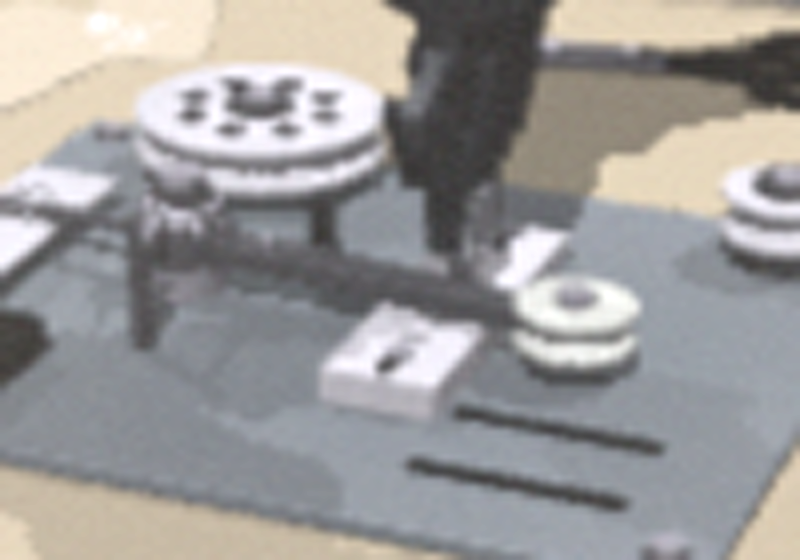

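The bottom was felt at TCP z 0.0586, as predicted (foot at 0.010), and the view shows the head low behind the arm. I'll ease off the load, then release.

```bash
python3 -m crank '[{"linear":[0,-0.001,0],"dr":[0,0,0],"hand":-1},{"linear":[0,-0.001,0.0005],"dr":[0,0,0],"hand":-1},{"linear":[0,-0.001,0.001],"dr":[0,0,0],"hand":-1}]' 20; python3 -m crank '[{"linear":[0,0,0],"dr":[0,0,0],"hand":-0.4},{"linear":[0,0,0],"dr":[0,0,0],"hand":-0.2},{"linear":[0,0,0],"dr":[0,0,0],"hand":0},{"linear":[0,0,0],"dr":[0,0,0],"hand":0.1},{"linear":[0,0,0],"dr":[0,0,0],"hand":0.1},{"linear":[0,0,0],"dr":[0,0,0],"hand":0.1}]'
```

```text
t: 12.93
eef_pos: [0.5665, -0.1145, 0.0587]
tool_rot: [0.005, -0.004, -0.706, 0.708]
contact_force: [-0.1, -5.0, 3.1]
gripper_width: 0.262
t: 13.43
eef_pos: [0.5665, -0.1119, 0.058]
tool_rot: [-0.004, 0.004, 0.707, -0.707]
contact_force: [-0.5, -0.6, 0.5]
gripper_width: 0.546
```

Released with no load. Lift straight up, then move clear.

```bash
python3 -m crank '[{"linear":[0,-0.015,0],"dr":[0,0,0],"hand":0.1},{"linear":[0,-0.035,0],"dr":[0,0,0],"hand":0.1},{"linear":[0,-0.065,0],"dr":[0,0,0],"hand":0.1},{"linear":[0,-0.1,0],"dr":[0,0,0],"hand":0.1},{"linear":[0,-0.14,0],"dr":[0,0,0],"hand":0.1},{"linear":[0,-0.15,0.04],"dr":[0,0,0],"hand":0.1},{"linear":[0,-0.15,0.08],"dr":[0,0,0],"hand":0.1},{"linear":[0,-0.15,0.12],"dr":[0,0,0],"hand":0.1},{"linear":[0,-0.15,0.16],"dr":[0,0,0],"hand":0.1},{"linear":[0,-0.15,0.2],"dr":[0,0,0],"hand":0.1}]'
python3 - <<'E'
from h import *
a=bot.read_camera("side");b=bot.read_camera("top")
A=cv2.resize(a[140:220,210:310],(700,560),interpolation=2);B=cv2.resize(b[112:212,248:348],(560,560),interpolation=2)
cv2.imwrite("pics/end.png",cv2.convertScaleAbs(cv2.resize(np.hstack([A,B]),(800,356)),alpha=1.4))
P={c:[r["xy"] for r in bot.place_of(c,"pin_head")[:1]] for c in("side","top")};print(P)
print(proj("side",np.array([.5665,-.114,.076])),proj("top",np.array([.5665,-.114,.076])))
E
```

```text
t: 14.27
eef_pos: [0.5641, -0.314, 0.2084]
tool_rot: [-0.004, 0.004, 0.707, -0.707]
contact_force: [1.0, -0.2, -0.3]
gripper_width: 0.551
{'side': [[266.2, 172.1]], 'top': [[299.6, 182.2]]}
[267.53804008 169.82197894] [297.48174921 182.09693963]
```

View pics/end.png

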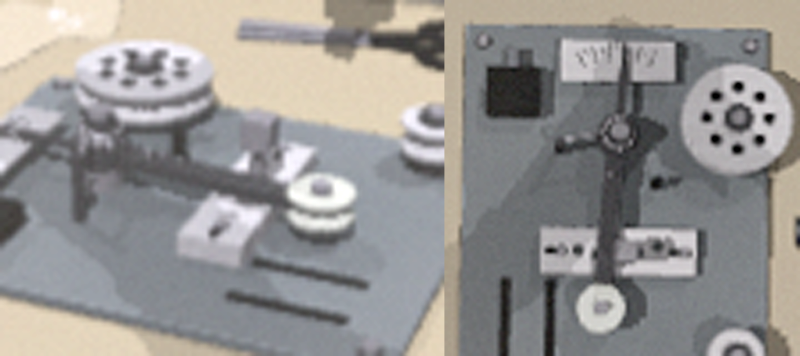

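Run:
```python
from h import *
a=bot.read_camera("side");b=bot.read_camera("top")
A=cv2.resize(a[160:195,245:285],(400,400),interpolation=2);B=cv2.resize(b[165:200,278:318],(400,400),interpolation=2)
for im,c,o in((A,"side",(245,160)),(B,"top",(278,165))):
    for z in(.028,.062,.09):
        u=(proj(c,np.array([.567,-.1135,z]))-o+.5)*[10,400/35];cv2.circle(im,tuple(int(v) for v in u),4,(0,0,255),1)
cv2.imwrite("pics/end2.png",cv2.convertScaleAbs(np.hstack([A,B]),alpha=1.3))
```

View pics/end2.png

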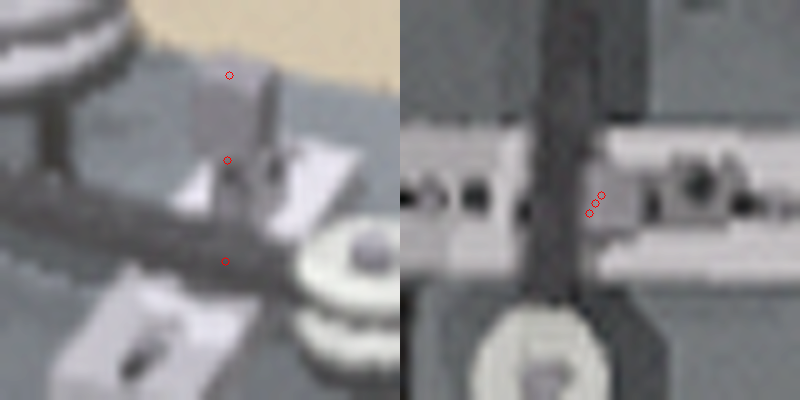

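The top view shows holes 5 and 4 to the left of the pin and holes 2 and 1 to the right, so the pin is in the third hole. It leans no more than the hole's play allows (about 0.05 rad), and the arm rests on it. Handing in.

```bash
python3 -c "
from h import *
go(.567,-.114,.2)
print(bot.hand_in())"
```

```text
lin [-0.0004  0.0083 -0.1967] turn_y None eef [ 0.5648 -0.3107  0.208 ] f [ 0.6  0.7 -0. ] tq [ 0.04 -0.04 -0.03] t 14.57 w 0.546 tilt [-0.     0.001 -1.   ]
the job is handed in; nothing more can be done
None
```

The tensioner is parked: the locking pin is seated in the third hole, the arm rests against it, and I handed in at about 14.6 s. The hand-in gives no verdict.

- **Pushing and seating:** I carried the pin round to the rest-stop side and pushed the arm back until the pointer covered the longest mark. Then I lowered the pin in 0.5–2 mm steps. It went in on the first try with almost no vertical force. It touched bottom at the predicted depth, with the foot about 10 mm above the bench and at most about 12 N of vertical force.
- **Release:** I eased off the load, opened the gripper and lifted clear, with no contact force left on the tool.
- **Hole and arm:** The last pictures show holes 5 and 4 on one side of the pin and 2 and 1 on the other, so it is in the third hole. From the hole's position I estimate the arm at about 0.54–0.55 rad, within the 0.425–0.595 rad limit; I did not read the angle directly.
- **Disagreement:** In the top view the head sits about 4 mm towards the rest-stop side of a perfectly upright pin. That is about the play of the hole, roughly 0.05 rad against a limit of 0.12. The network's own estimate of the head put it about 8 mm off, but the enlarged picture did not bear that out.
- **Bystanders:** I touched none of the other things on the bench, but did not re-measure their positions at the end.

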